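Slide a microplate under the reader's low bridge

TASK

With the fingertips, push the white microplate along the bench, first lining it up with the reader's lane, then gently in under the low bridge until it is fully home and square against the two orange stop pads. Do not grasp, lift or tip the plate: it stays flat on the bench throughout. Do not push on the reader itself, leave the bottle, jar and beaker where they stand, and finish with the hand clear.

Things in the scene. Friction and masses are not known exactly. Their poses are not given: they have to be found in the camera images.
- plate: Loose white microplate lying flat on the bench, a block 128 long (its x) by 86 wide (its y) by 16 mm high with blue-grey wells on top, about 0.15 kg, and sliding on the bench with ordinary friction. Origin at the centre of its underside, z up. Either end may lead.
- reader: Ivory plate reader, fixed to the bench. Origin on the bench below the middle of its bridge; its x axis is the direction in which the plate is pushed in, z up. Its body, 66 mm high, stands behind the stop pads, from x = +69 to +199 mm, y from -65 to +65 mm. The plate starts on the -x side, 160 to 200 mm from the origin, up to 40 mm off the lane's middle and turned up to 0.4 rad.
- bridge (a point): Middle of the bridge's underside, 20 mm above the bench (4 mm over the plate); axes of the reader. The bridge spans x +-25, y +-60 mm, its top 58 mm above the bench. The lane below, floored by the bench, is 92 mm wide (y +-46 mm); two 12 mm high blue guide lips flare from it towards -x, to y about +-56 mm at x = -50 mm.
- stop (a point): Point on the bench midway between the faces of the two orange stop pads (14 mm high), 55 mm to the +x side of the reader's origin; axes of the reader. When the plate is home its leading end touches both pads and its rear 48 mm stick out of the bridge.
- home (a point): Point on the bench where the plate's origin lies when it is fully home: 9 mm to the -x side of the reader's origin, with the axes of the reader.
- amber_bottle: Upright amber bottle, 56 mm across, 100 mm high; a bystander. Origin at the centre of its underside.
- white_jar: Upright white jar with a red cap, 52 mm across, 65 mm high; a bystander. Origin at the centre of its underside.
- beaker: Upright glass beaker, 54 mm across, 75 mm high; a bystander. Origin at the centre of its underside.
There are look-alikes about, which are no part of the job. There is more than one size of the plate; the job needs the middle-sized.

How it is judged:
On the way:
1. the plate's leading end is under the bridge, the plate flat on the bench and in line with the lane (x of plate in the frame of reader above -0.08 m and height (world z) of plate below 0.004 m and angle between plate's own z axis and vertical below 0.05 rad and y of plate in the frame of reader between -0.02 and 0.02 m and angle between the x axis of plate and the x axis of reader, either way round below 0.15 rad), for 0.1 s.
At the end, for the whole second after the job is handed in: The plate lies still and flat on the bench under the bridge, its origin within 5 mm of home along the lane and 6 mm across it, square to the lane within 0.06 rad (x of plate in the frame of reader between -0.014 and -0.005 m and y of plate in the frame of reader between -0.006 and 0.006 m and angle between the x axis of plate and the x axis of reader, either way round below 0.06 rad and height (world z) of plate below 0.003 m and angle between plate's own z axis and vertical below 0.03 rad and linear speed of plate below 0.01 m/s); the robot touches nothing.
It fails at once if the plate is lifted off the bench (height (world z) of plate above 0.012 m).
It fails at once if the plate is tipped (angle between plate's own z axis and vertical above 0.12 rad).
It fails at once if the plate is rammed into the reader (over 40 N) (contact force between plate and reader above 40 N).
It fails at once if the robot pushes on the reader itself (over 5 N) (contact force between any of the arm, the fingers and reader above 5 N).
It fails at once if the bottle, jar or beaker is moved more than 15 mm or knocked over (distance of any of amber_bottle, white_jar, beaker from where it was at the start of the episode above 0.015 m or angle between any of amber_bottle, white_jar, beaker's own z axis and vertical above 0.3 rad).
It also fails if it takes over 58 s, if anything falls off the work surface, if the arm or the gripper's body presses on something with over 40 N, if the wrist force passes 120 N, or if a joint passes its speed limit or range.

ROBOT

A 6-joint arm with a two-finger parallel gripper is mounted at the origin on the work surface. World frame = base frame: x ahead of the robot, y to its left, z up, the work surface at z = 0. Lengths are in m, angles in rad, forces in N, time in s.
With the tool pointing down it reaches from about 0.35 to 1 m from the base axis. Payload 7.1 kg.
Tool frame: the origin (TCP) lies between the finger pads; the fingertips stand 22 mm ahead of it and the grasp point (between the pads) lies 3 mm ahead of it; z points along the fingers, y is the line along which they close (so a half turn about z gives the same grasp; the last joint's range is limited). The gripper opens to 85 mm and grips with 20 to 120 N. Pads are 22 mm wide; open, the fingers measure 114 mm over their backs; the gripper's body (76 mm by 85 mm) begins 54 mm behind the grasp point. The pads swing forward as they close: fully open they stand 13 mm farther back than shut.
Start: joints at [1.256, 0.423, 1.63, -0, 1.089, -0.019], TCP at [0.182, 0.598, 0.253] pointing down, gripper open.
Joint ranges: [-3, 3], [-0.9, 2.11], [0.09, 2.58], [-1.31, 4.45], [0.11, 2.69], [-2.54, 2.54]. Speed limits (rad/s): [2.39, 2.39, 3.01, 3.14, 3.14, 3.14].

INTERFACE

Orientations are given as a rotation vector (axis times angle).
In Python, from rig import manip gives the robot as it stands. The module is installed in compiled form; this text tells all that it offers. Calls block until the motion is done:
- manip.move_to(position, orientation): joint-space move of the TCP to a pose.
- manip.servo_line(position, orientation=None, rate=0.15): straight line of the TCP; orientation=None keeps the orientation; rate is the mean speed in m/s.
- manip.set_joints(angles): joint-space move.
- manip.command_gripper(opening, f_grip=None): finger opening in m; f_grip is the grip in N (None keeps the last); returns when the fingers have stopped.
- manip.hold(seconds).
- manip.solve_ik(position, orientation): joint angles nearest the present ones, or None.
- manip.camera(name): name is "side" or "top" or "wrist"; returns a dict with "image" (480x640x3 uint8, red, green, blue), "fx", "fy", "cx", "cy" (pixels), "cam_to_world" (4x4, takes a point from camera to world coordinates); the wrist camera has in their place "mount" (4x4, takes a point from camera to tool coordinates, whose origin is the TCP and whose axes are the flange's). Camera axes: x right, y down, z forward; pixel columns grow to the right and rows downward; lengths in m; the calibration is good to about 2 mm. A picture is of the moment at which its call begins: read the wrist's pose just before it. There is no depth.
A pose or a line that the arm cannot do raises manip.IKError and nothing moves.
- manip.sign_off(): hands the job in; it is judged then, once.
Readings, each from a call of its own:
- manip.get_time(): time.
- manip.get_joint_positions(): joint angles.
- manip.get_joint_vel(): joint speeds.
- manip.get_tau(): joint torques, N m.
- manip.get_position(): TCP position.
- manip.get_ee_rot(): TCP orientation.
- manip.get_contact_force(): force on the tool from outside, world axes, zero at the start.
- manip.get_torque(): the same for the moment, N m.
- manip.get_width(): finger opening in m.
- manip.get_grip_force(): force on a finger pad.
Only numpy, scipy, OpenCV 4.12 (cv2) and the standard library are available. Lean on these libraries where they do the work, as an engineer would, in place of code of your own. Each camera call takes 0.05 s, during which the arm holds its last target. There are 200 camera calls.

## Working session

There is one attempt and no reset: what is moved stays moved. The work goes in short steps, each a Python script; the robot and the scene stay as the last script left them, time stands still between calls to the robot, and variables do not carry over. Pictures are saved under pics/ and viewed, at most 10 in all, crops included, and the job is handed in when it is done.

```bash
mkdir -p pics; python3 - <<'E'
from rig import manip as m
import cv2,numpy as np
for n in("top","side"):
    c=m.camera(n);cv2.imwrite(f"pics/{n}0.png",c["image"][:,:,::-1]);print(n,c["fx"],c["cx"],c["cy"],np.round(c["cam_to_world"],4).tolist())
print(m.get_time(),m.get_ee_rot())
E
```

```text
top 496.4055088281738 312.91299559293657 238.02162493191744 [[0.0309, -0.9954, 0.0904, 0.4821], [-0.9995, -0.0308, 0.0025, -0.0019], [0.0003, -0.0904, -0.9959, 0.9025], [0.0, 0.0, 0.0, 1.0]]
side 453.21676806698116 323.3281055901128 237.1456541662584 [[0.9611, -0.1757, 0.2132, 0.3433], [-0.2762, -0.6214, 0.7332, -0.6556], [0.0037, -0.7635, -0.6457, 0.6076], [0.0, 0.0, 0.0, 1.0]]
0.1 [-4.62916608e-01 -3.10709517e+00  2.19569899e-03]
```

View pics/top0.png

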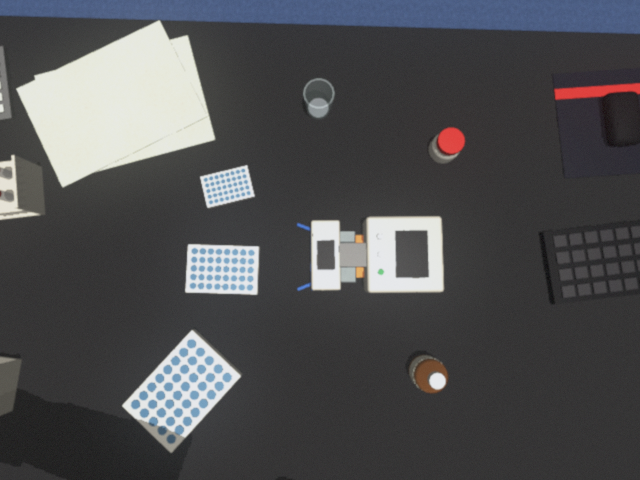

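View pics/side0.png

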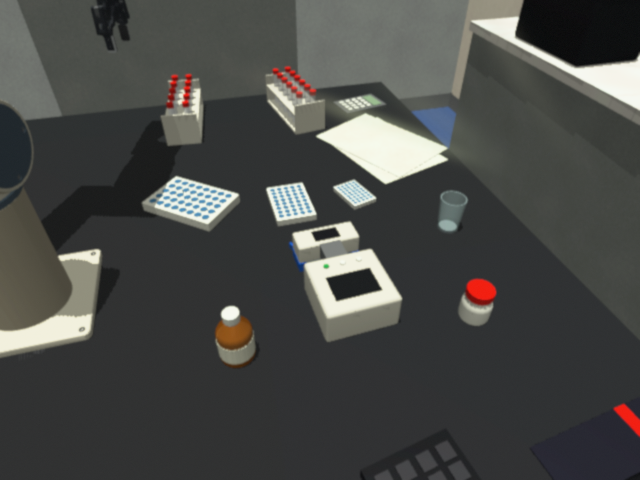

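The top view shows the middle plate at about (222,269), the bridge at (325,255) and the reader body at (404,254). The small plate (227,186) and large plate (182,390) are the look-alikes. The lane runs along world -y.

```bash
cat > h.py <<'E'
from rig import manip as m
import cv2,numpy as np
from scipy.spatial.transform import Rotation as R
def ray(c,uv,z):
    T=c["cam_to_world"];uv=np.atleast_2d(uv).astype(float)
    d=np.c_[(uv[:,0]-c["cx"])/c["fx"],(uv[:,1]-c["cy"])/c["fy"],np.ones(len(uv))]@T[:3,:3].T
    return (T[:3,3]+d*((z-T[2,3])/d[:,2])[:,None])[:,:2]
def rect(c,seed,z,half,thr=110,close=0):
    """bright blob near the seed pixel -> centre, sizes, long-axis angle on plane z"""
    k=c["image"].min(2)>thr; mask=np.zeros(k.shape,np.uint8)
    u,v=seed;s=np.s_[max(v-half,0):v+half,max(u-half,0):u+half];mask[s]=k[s]
    cs,_=cv2.findContours(mask,cv2.RETR_EXTERNAL,cv2.CHAIN_APPROX_NONE)
    p=max(cs,key=cv2.contourArea)[:,0]
    (x,y),(w,h),a=cv2.minAreaRect((ray(c,p,z)*1000).astype(np.float32))
    if w<h: w,h,a=h,w,a+90
    return np.array([x,y])/1000,(w,h),np.radians(a),cv2.boundingRect(p)
def down(ty):
    """tool pointing down, tool y along angle ty (half-turn picked by joint range)"""
    y=np.array([np.cos(ty),np.sin(ty),0]);z=np.array([0,0,-1.])
    return R.from_matrix(np.c_[np.cross(y,z),y,z]).as_rotvec()
E
python3 - <<'E'
from h import *
c=m.camera("top")
for n,s,z,h in(("plate",(222,269),.016,45),("body",(404,254),.066,42),("bridge",(325,255),.058,38)):
    print(n,*rect(c,s,z,h))
im=c["image"].astype(int);o=((im[:,:,0]>170)&(im[:,:,1]>80)&(im[:,:,1]<170)&(im[:,:,2]<90));
v,u=np.nonzero(o[220:290,340:375]);print("orange",u.min()+340,u.max()+340,v.min()+220,v.max()+220)
b=(im[:,:,2]>150)&(im[:,:,0]<90)
v,u=np.nonzero(b[210:300,290:315]);print(ray(c,np.c_[u+290,v+210],.012).mean(0), len(u))
E
```

```text
plate [0.50246558 0.16062848] (129.30345153808594, 87.24758911132812) 1.571354555332943 (185, 244, 75, 51)
body [ 0.53609302 -0.1514895 ] (136.48858642578125, 128.38467407226562) 1.601729852076008 (362, 216, 82, 77)
bridge [ 0.53138269 -0.04096961] (119.33375549316406, 87.03954315185547) 0.03125000244536975 (311, 220, 52, 71)
orange 356 363 235 277
[0.53175791 0.01667492] 73
```

```bash
python3 - <<'E'
from h import *
c=m.camera("top")
c2=dict(c);im=c["image"].copy();im[:,342:]=0;c2["image"]=im
print("bridge",*rect(c2,(325,255),.058,38))
im=c["image"].copy();im[:,:366]=0;c2["image"]=im
print("body",*rect(c2,(404,254),.066,42))
print("plate",*rect(c,(222,269),.016,45))
E
```

```text
bridge [ 0.53082489 -0.02311432] (119.33316040039062, 51.31153869628906) 0.031249998284180545 (311, 220, 31, 71)
body [ 0.53619714 -0.15485483] (129.7546844482422, 128.38475036621094) 1.601729852076008 (366, 216, 78, 77)
plate [0.50248947 0.16064957] (129.2729949951172, 87.24738311767578) 1.5706507850413238 (185, 244, 75, 51)
```

```bash
cat >> h.py <<'E'
TH=-1.538;O=np.array([.5313,-.0220])
EX=np.array([np.cos(TH),np.sin(TH)]);EY=np.array([-EX[1],EX[0]])
def W(x,y,z): return np.r_[O+x*EX+y*EY,z]
def to_reader(p): return (p-O)@EX,(p-O)@EY
def best(pos,ty):
    q0=m.get_joint_positions();o=[]
    for a in(ty,ty+np.pi):
        q=m.solve_ik(pos,down(a))
        if q is not None:o.append((np.abs(np.array(q)-q0).max(),a))
    return down(min(o)[1])
def touch(x,y,z0=.045,zmin=.012):
    f0=np.array(m.get_contact_force());z=z0
    while z>zmin:
        m.servo_line(W(x,y,z),rate=.05)
        if np.linalg.norm(np.array(m.get_contact_force())-f0)>2.5:break
        z-=.0015
    print("touch at",z,np.array(m.get_contact_force())-f0);return z
E
python3 - <<'E'
from h import *
m.command_gripper(.05)
r=best(W(-.1835,-.092,.12),TH)
m.move_to(W(-.1835,-.092,.12),r)
m.servo_line(W(-.1835,-.092,.045),rate=.1)
z=touch(-.1835,-.092)
m.servo_line(W(-.1835,-.092,z+.004),rate=.05)
c=m.camera("side");cv2.imwrite("pics/side1.png",cv2.resize(c["image"][120:280,180:400,::-1],(770,560)))
print(m.get_time(),m.get_position(),m.get_width())
E
```

```text
touch at 0.017999999999999974 [-1.96198253 -0.48994491 16.39466803]
8.4833 [0.43343304 0.15841608 0.02197841] 0.049862724005333495
```

View pics/side1.png

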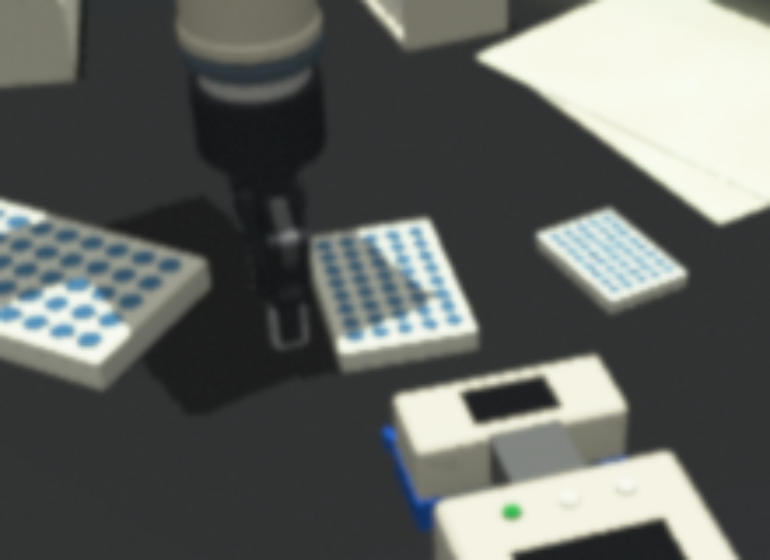

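The crop shows the fingers standing just off the plate's long side, tips near the bench at about (290,345). Next is the sideways push.

```bash
python3 - <<'E'
from h import *
m.servo_line(W(-.1835,-.080,.023),rate=.05)
m.servo_line(W(-.1835,-.054,.023),rate=.03)
print("F",m.get_contact_force())
m.servo_line(W(-.1835,-.075,.023),rate=.1)
m.servo_line(W(-.1835,-.085,.10),rate=.15)
r=best(W(-.31,-.0,.12),TH+np.pi/2)
m.move_to(W(-.31,0,.12),r)
c=m.camera("top");cv2.imwrite("pics/top1.png",c["image"][:,:,::-1])
p=rect(c,(222,255),.016,45);print(p,to_reader(p[0]),p[2]-np.pi-TH,m.get_time())
E
```

```text
F [ 0.35159484 -0.30898068 -0.71399925]
(array([0.5254574 , 0.16281709]), (128.26535034179688, 85.85631561279297), np.float64(1.6017328169233152), (185, 232, 73, 49)) (np.float64(-0.18490928881309676), np.float64(0.00022077457050771396)) -0.001859836666477932 12.5
```

View pics/top1.png

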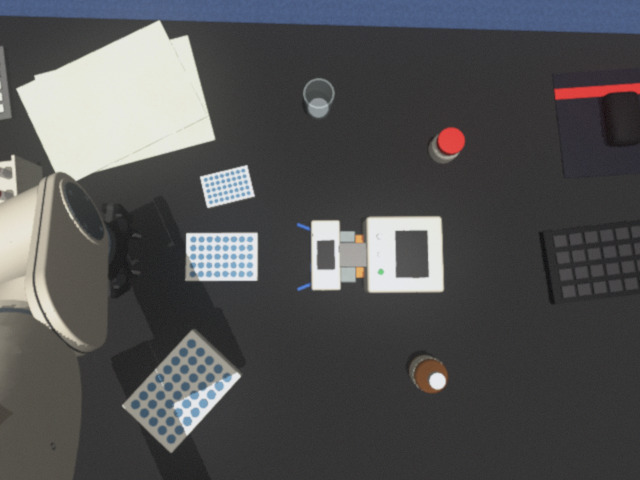

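The plate is square and centred on the lane, at about (222,257). I'll push it in from the rear.

```bash
python3 - <<'E'
from h import *
m.servo_line(W(-.285,0,.05),rate=.15)
m.servo_line(W(-.285,0,.023),rate=.05)
m.servo_line(W(-.262,0,.023),rate=.05)
m.servo_line(W(-.165,0,.023),rate=.04)
print("F",m.get_contact_force())
x=-.165
f0=np.array(m.get_contact_force())
while x<-.0965:
    x+=.004;m.servo_line(W(x,0,.023),rate=.03)
    f=np.array(m.get_contact_force())[:2]@EX
    if f<-6:print("stop",x,f);break
print(x,f,m.get_time())
c=m.camera("top");cv2.imwrite("pics/top2.png",cv2.resize(c["image"][180:330,200:400,::-1],(800,600)))
E
```

```text
F [ 0.48694967  0.29737542 -0.4206949 ]
-0.09299999999999994 -0.22140484306240624 22.1167
```

View pics/top2.png

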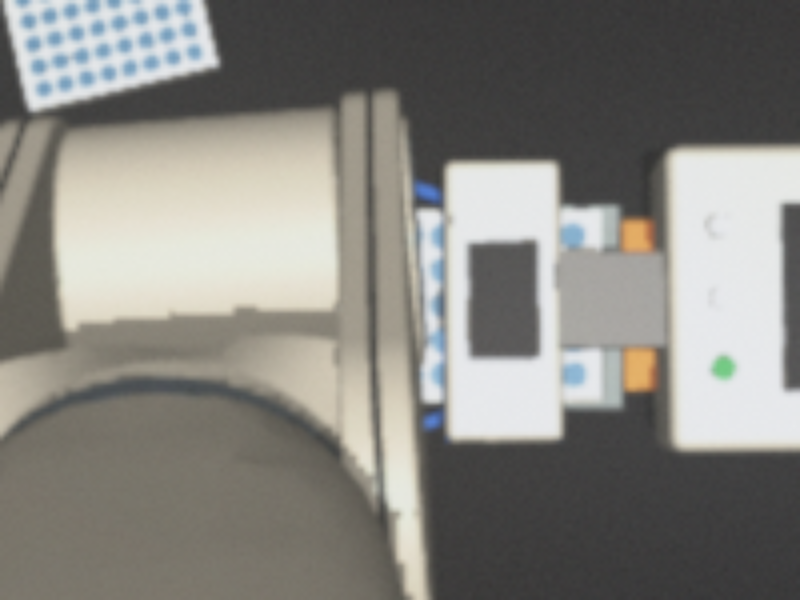

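The plate is in the lane and square. Its front edge is at x≈603 and the pads at x≈622 in the crop, so about 8.5 mm remain. I'll creep forward until a force shows.

```bash
python3 - <<'E'
from h import *
x=-.093;f=0
while x<-.078:
    x+=.001;m.servo_line(W(x,0,.023),rate=.02)
    f=np.array(m.get_contact_force())[:2]@EX;print(round(x,4),round(f,2))
    if f<-4:break
m.hold(.2);print(m.get_contact_force(),to_reader(np.array(m.get_position())[:2]))
m.servo_line(W(x-.04,0,.023),rate=.06)
m.servo_line(W(x-.06,0,.12),rate=.15)
m.servo_line(W(x-.16,0,.2),rate=.2)
print(m.get_time())
c=m.camera("top");cv2.imwrite("pics/top3.png",cv2.resize(c["image"][180:330,200:400,::-1],(800,600)))
# rear edge / visible part of plate, in reader frame at z=.016
p=rect(c,(285,255),.016,26);print(p,to_reader(p[0]),m.get_contact_force())
E
```

```text
-0.092 -0.03
-0.091 -0.01
-0.09 -0.34
-0.089 -0.81
-0.088 0.73
-0.087 -0.58
-0.086 -0.85
-0.085 0.28
-0.084 0.84
-0.083 -2.97
-0.082 -10.04
[-1.08107657  8.50439974  0.72161652] (np.float64(-0.0829864929843739), np.float64(-0.00025301215089119217))
27.5333
(array([0.52963379, 0.02779469]), (85.88167572021484, 46.66278839111328), np.float64(0.03143219179225559), (284, 232, 27, 49)) (np.float64(-0.04982254782131802), np.float64(-3.2524772742648314e-05)) [-0.62995996  0.13660283 -0.51581021]
```

View pics/top3.png

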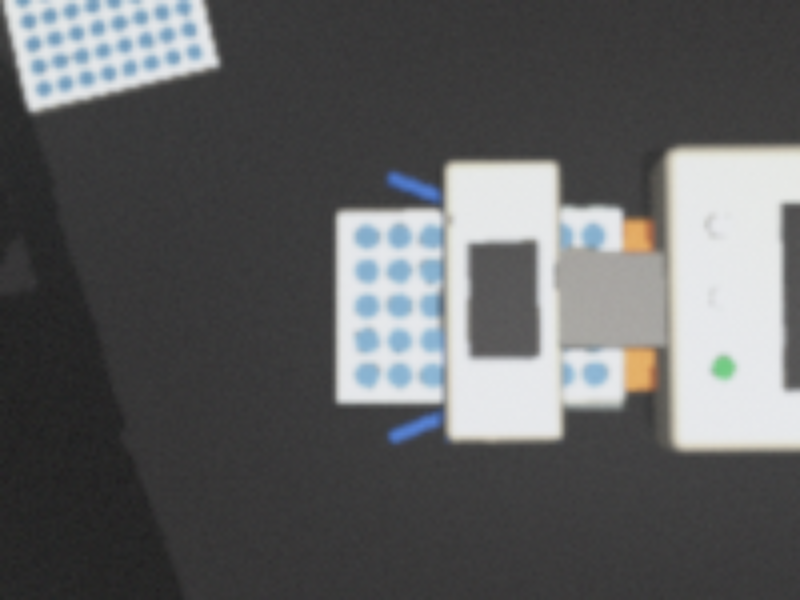

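The plate's front edge (x≈624) meets both orange pads, and it sits square and centred in the lane with the hand clear.

```bash
python3 -c "
from rig import manip as m
print(m.sign_off())"
```

```text
the job is handed in; nothing more can be done
None
```

I pushed the middle-sized plate in under the bridge until it stopped against both orange pads; the last picture shows it square and centred in the lane with the hand clear, and I handed the job in at about 28 s, with no verdict returned.

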